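Slide the hook-rail hanger to the end beside the tin

ROBOT

A 7-joint arm with a two-finger parallel gripper is mounted at the origin on the work surface. World frame = base frame: x ahead of the robot, y to its left, z up, the work surface at z = 0. Lengths are in m, angles in rad, forces in N, time in s.
With the tool pointing down it reaches from about 0.425 to 0.925 m from the base axis. Payload 6.8 kg.
Tool frame: the origin (TCP) lies on the centre line of the jaws, within the pads' length; the fingertips stand 19 mm ahead of it and the grasp point (between the pads) is the TCP (bot.tcp_to_tips is the distance from the TCP to the fingertips, in m); x points along the fingers, y is the direction in which the jaws open and shut, and the axes are right-handed (so a half turn about x gives the same grasp; the last joint's range is limited). The gripper opens to 85 mm and grips with 20 to 120 N. Pads are 22 mm wide; open, the fingers measure 114 mm over their backs; the gripper's body (76 mm by 85 mm) begins 54 mm behind the grasp point. The pads swing forward as they close: fully open they stand 13 mm farther back than shut.
Start: joints at [1.024, 0.477, 0.022, 1.555, -0.011, 1.109, -0.083], TCP at [0.287, -0.611, 0.25] pointing down, gripper open.
Joint ranges: [-2.96, 2.96], [-0.34, 2.1], [-1.41, 1.46], [0.24, 2.44], [-1.37, 4.51], [0.17, 1.92], [-2.96, 2.96]. Speed limits (rad/s): [2.39, 2.39, 3.14, 3.14, 3.14, 3.14, 3.14].

INTERFACE

Orientations are given as a unit quaternion [w, x, y, z].
In Python, from station import status, eyes, bot gives the robot as it stands.
- The arm moves only by the tool apply_moves, never from a script. Its arguments are lists of equal length, an entry for each row: "travel": the shift along the tool's x, y, z in cm, a list of three; "turn": the turn, a rotation vector about the tool's x, y, z in rad, a list of three; "grip": the closure, from 0 (fully open) to 1 (shut). In form: {"travel": [[tx, ty, tz], ...], "turn": [[wx, wy, wz], ...], "grip": [grip, ...]}. A call has 1 to 8 rows; each row shifts and turns the pose as measured when the row begins, along the tool's axes as they then stand; what a row does not reach is not made up. A row lasts 1/12 s, in which the tool goes at most 41.7 mm and 7.16 degrees, less where a joint would pass 70% of its speed; a pose out of reach is approached as far as the arm can. A call is refused whole if a number of a shift passes 4.17 or a number of a turn 0.125, either way. A call with a gripper value outside its range is refused whole. The fingers move at their own pace and stop on an object; "newtons" is the grip in N (left out, the last holds). Time passes only in rows, so rows that do not move let the fingers close. It gives the time, the measured TCP pose, the force and the opening at its end, in the units of the state.
- status.get_obs(): the state, without advancing time (a new reading comes with each control period).
- eyes.read_camera(name): name is "scene" or "top"; returns the picture (480x640x3 uint8, red, green, blue); there is no depth.
- eyes.calibration(name): a dict with "intrinsics" (3x3 intrinsics, pixels), "distortion" ([k1, k2, p1, p2, k3] as OpenCV has them; the pictures are not rectified), "xyz" and "attitude" of the camera in the world. Camera axes: x right, y down, z forward; pixel columns grow to the right and rows downward; lengths in m; the calibration is good to about 2 mm. A picture is of the moment at which its call begins. calibration takes no time and is no camera call.
- bot.hand_in(): hands the job in, once; it reports no verdict.
Trained networks look in the newest picture that a camera, given by its name, has taken for a name from the list of things; names that differ only in an ending like _2 or _b are one class to them, and where a whole thing is asked for, a point or a joint stands for the part that bears it (a point fixed in the world has none). Each returns a list of dicts, best first, with "score" (0 to 1); they miss things now and then, are a little off and sometimes report something else, mostly with a low value. They report only what shows in the picture. A call takes as long as a camera call. They do not tell look-alikes from the thing itself.
- eyes.masks_of(thing, camera): "region" (480x640 bool, what is visible of it) and "rect" ([left, top, right, bottom] in pixels, round what is visible of it).
The state is a dict: "t": time; "q": joint angles; "joint_vel": joint speeds; "joint_torque": joint torques, N m; "eef_pos": TCP position; "tool_rot": TCP orientation; "contact_force": force on the tool from outside, world axes, zero at the start; "torque": the same for the moment, N m; "gripper_width": opening from 0.0 (shut) to 1.0 (fully open).
Only numpy, scipy, OpenCV 4.12 (cv2) and the standard library are available. Lean on these libraries where they do the work, as an engineer would, in place of code of your own. Each camera call takes 0.05 s, during which the arm holds its last target. There are 200 camera calls.

TASK

One end of the hook rail stands next to the steel tin with the screw-top lid. Take the wide, two-pronged sliding hanger in the middle of the rail and slide it along the bar to the tin's end, fully home against the small fixed hanger there, then let go. Leave the tin standing where it is.

Things in the scene. Friction and masses are not known exactly. Their poses are not given: they have to be found in the camera images.
- hanger (a joint): Position (m) of the sliding hanger along the bar: 0 half-way between the two fixed end hangers, growing along the rail's +y. The stops, where it meets an end hanger, are at -0.139 and +0.139. It slides with about 2 N of friction and light damping (6 N per m/s), stays where it is left, and can neither turn nor lift off.
- hanger_grip (a point): Centre of the sliding hanger's upright steel grip, a flat-sided block 20 mm thick (rail x), 34 wide (rail y), 42 high; this point is 21 mm below its top, 189 above the shelf. Its saddle round the bar is 20 x 40 x 36 mm high, top at 168; two prongs curve out below to rail +x. Widest and tallest of the three hangers, the only one with a grip and two prongs.
- rail: White plastic hook rail, fixed. Origin on the shelf under the bar's middle; z up, y along the bar, x across it (prong side). Bar 420 mm long, 12 thick, 24 high, top 162 above the shelf, on 20 mm posts at y = -200 and +200 (tops 166). Fixed one-pronged steel hangers (20 x 22 x 36 mm, top 168) at y = -170 and +170: their inner faces are the stops.
- tin_center (a point): Centre, half-way up, of the loose stainless steel tin with a screw-top lid: cylinder 76 mm in diameter, 74 high, about 0.35 kg. It stands on the shelf just beyond one end of the rail, about 340 mm from the rail's middle; a flat aluminium iron rest plate lies at the other end. The sign of its y in the rail's frame tells which end to slide to.
There are look-alikes about, which are no part of the job. There is more than one size of the part that bears tin_center; the job needs the middle-sized.

How it is judged:
By the outcome, as a careful person would: the job done as asked, in the order asked, and still so for the second after the job is handed in, with the robot touching nothing.
It also fails if it takes over 29 s, if anything falls off the work surface, if the arm or the gripper's body presses on something with over 40 N, if the wrist force passes 120 N, or if a joint passes its speed limit or range.

## Working session

There is one attempt and no reset: what is moved stays moved. The work goes in short steps, Python scripts to look and compute and a tool call to move; the robot and the scene stay as the last step left them, time stands still between calls to the robot, and variables do not carry over. Pictures are saved under pics/ and viewed, about 8 in all and at most 12, crops included, and the job is handed in when it is done.

Besides the shell and the picture viewer there is one more tool, called after "Emit:" as name(argument=value, ...) on one line, values as JSON. apply_moves: Moves the arm, as the interface text tells. Its arguments: {"type":"object","properties":{"travel":{"type":"array"},"turn":{"type":"array"},"grip":{"type":"array"},"newtons":{"type":"number"}},"required":["travel","turn","grip"]}

```bash
mkdir -p pics; python3 - <<'E'
from station import status, eyes, bot
import cv2,numpy as np
print(status.get_obs())
for c in ("scene","top"):
    im=eyes.read_camera(c); cv2.imwrite(f"pics/{c}0.png",im[...,::-1])
    print(c,eyes.calibration(c))
    for th in ("hanger","hanger_grip","tin_center","rail"):
        try:
            for d in eyes.masks_of(th,c): 
                r=d["region"]; ys,xs=np.nonzero(r); print(c,th,round(d["score"],2),d["rect"],xs.mean().round(1),ys.mean().round(1),r.sum())
        except Exception as e: print(th,e)
E
```

```text
{'t': 0.0, 'q': array([ 1.02394667,  0.47778949,  0.02234536,  1.55644441, -0.01149115,
        1.10927614, -0.08309994]), 'joint_vel': array([ 0.00040478, -0.00114639,  0.00057808,  0.0006743 , -0.00104303,
       -0.0017469 ,  0.00050142]), 'joint_torque': array([-1.01455626e-03, -5.96454477e+01,  1.60795771e+00, -2.81199807e+01,
        1.25427192e-02,  9.27262532e-03,  1.21506559e-05]), 'eef_pos': array([ 0.28649748, -0.61057897,  0.24933588]), 'tool_rot': array([-0.15328288, -0.68997163, -0.15449169,  0.69034472]), 'contact_force': array([ 0.14763561, -0.37694849,  1.34460682]), 'torque': array([0.01516731, 0.01098113, 0.01908288]), 'gripper_width': 1.0013676283673232}
scene {'intrinsics': array([[469.70940905,   0.        , 324.0116585 ],
       [  0.        , 469.70940905, 235.50874911],
       [  0.        ,   0.        ,   1.        ]]), 'distortion': array([-0.12414083,  0.        ,  0.        ,  0.        ,  0.        ]), 'xyz': array([1.54418971, 0.45157805, 0.76541238]), 'attitude': array([-0.28702943,  0.52211608,  0.70433567, -0.38590175])}
scene hanger 0.59 [266.0, 19
[... 370 characters left out ...]
 {'intrinsics': array([[517.39457381,   0.        , 336.23058308],
       [  0.        , 517.39457381, 240.3194034 ],
       [  0.        ,   0.        ,   1.        ]]), 'distortion': array([-0.12908827,  0.        ,  0.        ,  0.        ,  0.        ]), 'xyz': array([0.38436413, 0.14009182, 1.41304594]), 'attitude': array([ 0.06015395, -0.70189005,  0.70713714, -0.06073656])}
top hanger 0.71 [375.2, 236.9, 391.5, 259.5] 383.0 247.4 255
top hanger_grip 0.64 [374.0, 237.6, 391.7, 252.2] 383.3 247.6 256
top tin_center 0.79 [217.4, 243.4, 248.8, 272.3] 231.4 258.2 690
top tin_center 0.63 [216.7, 205.1, 242.4, 227.0] 229.9 216.8 440
top rail 0.66 [276.8, 233.3, 450.0, 283.3] 364.3 255.5 2236
```

View pics/scene0.png

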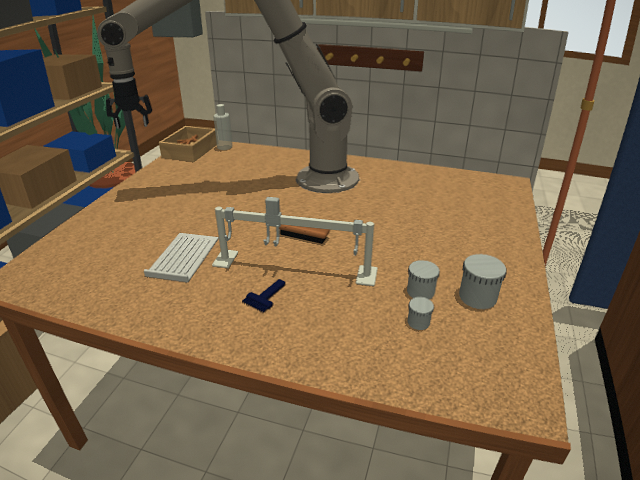

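View pics/top0.png

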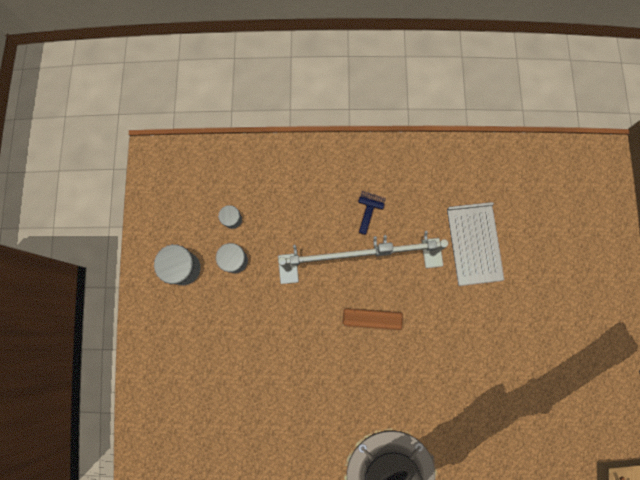

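Scene: rail from post (221,208) to post (369,224), with the two-pronged hanger at (272,208). Candidates for the hanger are the small one-pronged hangers at (229,215) and (358,230), and the wide one at (272,210), which is the one I want. Candidates for the tin are (481,281) large, (422,279) middle and (420,313) small. All three stand at the same end of the rail. The iron rest is at the other end, (182,257). I'll check the choice in a close crop.

```bash
python3 - <<'E'
import cv2,numpy as np
a=cv2.imread("pics/scene0.png")[185:300,200:385]; b=cv2.imread("pics/top0.png")[225:290,270:460]
a=cv2.resize(a,None,fx=4,fy=4,interpolation=cv2.INTER_CUBIC)[:340]; b=cv2.resize(b,None,fx=4,fy=4,interpolation=cv2.INTER_CUBIC)
h=np.zeros((340+260,760,3),np.uint8); h[:340,:740]=a; h[340:,:760]=b
cv2.imwrite("pics/crop1.png",h)
E
```

```text
(no output)
```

View pics/crop1.png

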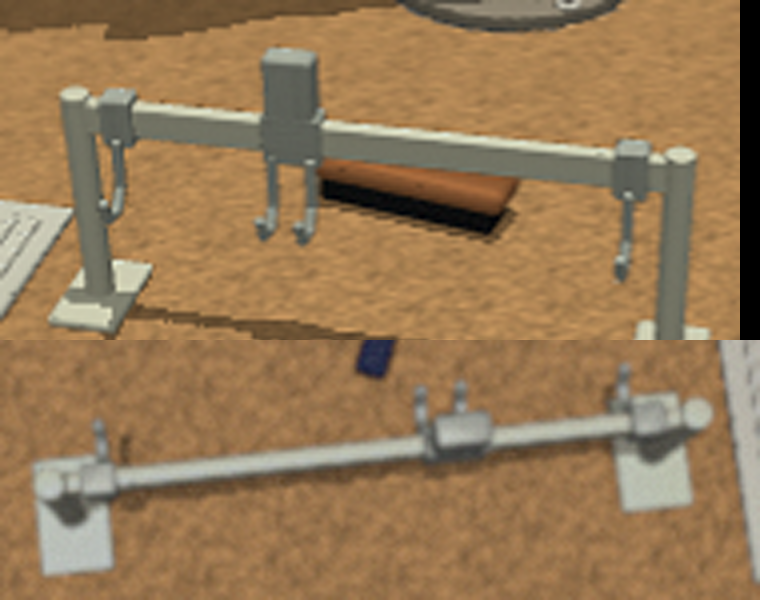

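The crop confirms it: the tall block with two prongs is at scene (272,205) and top (385,247). Next, positions.

```bash
cat >h.py <<'E'
import cv2,numpy as np
from station import status, eyes, bot
from scipy.spatial.transform import Rotation as R
def ray(c,p):
    k=eyes.calibration(c); u=cv2.undistortPoints(np.array([[p]],float),k["intrinsics"],k["distortion"])[0,0]
    d=R.from_quat(k["attitude"],scalar_first=True).apply([*u,1]); return k["xyz"],d
def tri(ps,pt):
    (a,d),(b,e)=ray("scene",ps),ray("top",pt)
    s=np.linalg.lstsq(np.c_[d,-e],b-a,rcond=None)[0]; P,Q=a+s[0]*d,b+s[1]*e
    return (P+Q)/2,np.linalg.norm(P-Q)
def atz(c,p,z): a,d=ray(c,p); return a+(z-a[2])/d[2]*d
def proj(c,P):
    k=eyes.calibration(c); r=R.from_quat(k["attitude"],scalar_first=True).inv()
    return cv2.projectPoints(r.apply(np.atleast_2d(P)-k["xyz"]),np.zeros(3),np.zeros(3),k["intrinsics"],k["distortion"])[0][:,0]
E
python3 - <<'E'
from h import *
np.set_printoptions(precision=4,suppress=True)
for n,s,t,z in (("A-",(219,208.2),(444.2,243.2),.166),("B+",(370.2,224),(282,261.2),.166),("grip",(272.6,199),(385.8,246.2),.21)):
    print(n,tri(s,t),atz("scene",s,z),atz("top",t,z))
for n,s,t in (("mid",(422.4,279),(231.4,258.2)),("big",(481,281),(175,264)),("small",(419.6,313),(229.9,216.8))): print(n,tri(s,t))
o=status.get_obs(); print(R.from_quat(o["tool_rot"],scalar_first=True).as_matrix())
E
```

```text
A- (array([ 0.5911, -0.1273,  0.1626]), np.float64(0.0010351004017174602)) [ 0.5964 -0.1235  0.166 ] [ 0.5908 -0.127   0.166 ]
B+ (array([0.5501, 0.2714, 0.1601]), np.float64(0.0005371439295176789)) [0.5596 0.2735 0.166 ] [0.5494 0.2706 0.166 ]
grip (array([0.5776, 0.0223, 0.2061]), np.float64(0.002398137923694187)) [0.5842 0.0265 0.21  ] [0.5774 0.0215 0.21  ]
mid (array([0.5753, 0.42  , 0.0386]), np.float64(0.0017421286767804833))
big (array([0.5586, 0.5667, 0.0525]), np.float64(0.008375933083506322))
small (array([0.6921, 0.4295, 0.0269]), np.float64(0.0022959905060158663))
[[ 0.      0.4249 -0.9053]
 [ 0.     -0.9053 -0.4249]
 [-1.     -0.     -0.    ]]
```

Emit:
apply_moves(travel=[[-0.3, -2.5, -3.0], [-0.3, -2.5, -3.0], [-0.3, -2.5, -3.0], [-0.3, -2.5, -3.0], [-0.3, -2.5, -3.0], [-0.3, -2.5, -3.0], [-0.3, -2.5, -3.0], [0, -2.5, -3.0]], turn=[[0, 0, 0], [0, 0, 0], [0, 0, 0], [0, 0, 0], [0, 0, 0], [0, 0, 0], [0, 0, 0], [0, 0, 0]], grip=[0, 0, 0, 0, 0, 0, 0, 0], newtons=50)

```text
t: 1.17
eef_pos: [0.4178, -0.3277, 0.2703]
tool_rot: [-0.149, -0.69, -0.145, 0.693]
contact_force: [1.1, -0.1, -0.4]
gripper_width: 0.997
```

Emit:
apply_moves(travel=[[0, 0, 0], [0, 0, 0], [0, 0, 0], [0, 0, 0], [0, 0, 0], [0, 0, 0], [0, 0, 0], [0, 0, 0]], turn=[[-0.123, 0, 0], [-0.123, 0, 0], [-0.123, 0, 0], [-0.123, 0, 0], [-0.123, 0, 0], [-0.123, 0, 0], [-0.123, 0, 0], [-0.123, 0, 0]], grip=[0, 0, 0, 0, 0, 0, 0, 0])

```text
t: 1.83
eef_pos: [0.4258, -0.3137, 0.2729]
tool_rot: [-0.464, -0.535, -0.46, 0.536]
contact_force: [-0.3, -0.8, -0.3]
gripper_width: 1.001
```

```bash
cat >>h.py <<'E'
def go(P,yaw=0.1025):
    o=status.get_obs(); r=R.from_quat(o["tool_rot"],scalar_first=True)
    y=np.array([np.cos(yaw),np.sin(yaw),0]); x=np.array([0,0,-1.]); T=R.from_matrix(np.c_[x,y,np.cross(x,y)])
    print("t",o["t"],"pos",o["eef_pos"].round(4),"cm now-frame",(100*r.inv().apply(np.array(P)-o["eef_pos"])).round(2),"turned-frame",(100*T.inv().apply(np.array(P)-o["eef_pos"])).round(2),"turn",(r.inv()*T).as_rotvec().round(3),"w",o["gripper_width"],"F",o["contact_force"].round(1))
E
python3 -c "
from h import *
go([.5757,.022,.255])"
```

```text
t 1.8333 pos [ 0.4258 -0.3137  0.2729] cm now-frame [  1.65   9.89 -35.42] turned-frame [  1.79  18.35 -31.86] turn [-0.25   0.006 -0.003] w 1.001080548383692 F [-0.3 -0.8 -0.3]
```

Emit:
apply_moves(travel=[[0, 0, 0], [0, 0, 0], [0.2, 1.9, -3.3], [0.2, 1.9, -3.3], [0.2, 1.9, -3.3], [0.2, 1.9, -3.3], [0.2, 1.9, -3.3], [0.2, 1.9, -3.3]], turn=[[-0.125, 0, 0], [-0.125, 0, 0], [0, 0, 0], [0, 0, 0], [0, 0, 0], [0, 0, 0], [0, 0, 0], [0, 0, 0]], grip=[0, 0, 0, 0, 0, 0, 0, 0])

```text
t: 2.5
eef_pos: [0.5181, -0.1102, 0.2608]
tool_rot: [0.527, 0.475, 0.517, -0.479]
contact_force: [0.1, 0.3, 0.5]
gripper_width: 0.999
```

```bash
python3 -c "
from h import *
go([.5757,.022,.255])"
```

```text
t 2.5 pos [ 0.5181 -0.1102  0.2608] cm now-frame [  0.44   6.92 -12.66] turned-frame [  0.58   7.08 -12.56] turn [-0.013  0.013 -0.004] w 0.9993092290777518 F [0.1 0.3 0.5]
```

Emit:
apply_moves(travel=[[0, 1.8, -3.2], [0, 1.8, -3.2], [0.1, 1.5, -2.6], [0, 0, 0], [0, 0, 0]], turn=[[-0.013, 0.013, 0], [0, 0, 0], [0, 0, 0], [0, 0, 0], [0, 0, 0]], grip=[0, 0, 0, 0, 0])

```text
t: 2.92
eef_pos: [0.5637, 0.0001, 0.2605]
tool_rot: [0.529, 0.473, 0.527, -0.467]
contact_force: [0.1, -0.9, -1.0]
gripper_width: 0.998
```

```bash
python3 - <<'E'
from h import *
go([.5757,.022,.255])
a=eyes.read_camera("scene")[...,::-1]; b=eyes.read_camera("top")[...,::-1]
a=cv2.resize(a[150:300,200:390],None,fx=3,fy=3,interpolation=2); b=cv2.resize(b[205:295,280:460],None,fx=3,fy=3,interpolation=2)[:150+100]
h=np.zeros((450+250,570,3),np.uint8); h[:450]=a; h[450:,:540]=b
cv2.imwrite("pics/c2.png",h[:600] if 0 else cv2.resize(h,None,fx=.85,fy=.85))
E
```

```text
t 2.9167 pos [5.637e-01 1.000e-04 2.605e-01] cm now-frame [ 0.57  1.44 -2.04] turned-frame [ 0.55  1.42 -2.06] turn [ 0.014 -0.004 -0.008] w 0.998435936295832 F [ 0.1 -0.9 -1. ]
```

View pics/c2.png

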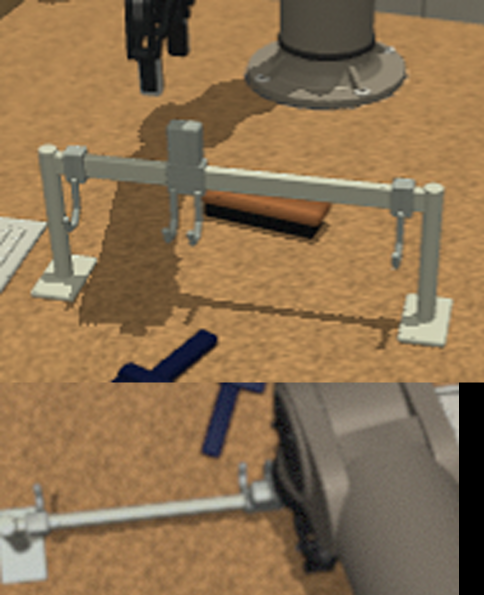

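The picture shows the jaws at about (150,80) in the crop, left of and behind the grip at (185,145). That matches the remaining offset of about 2 cm in y and 1.4 cm in x.

Emit:
apply_moves(travel=[[0.5, 1.4, -2.0], [0, 0.2, -0.4], [0, 0, 0], [0, 0, 0]], turn=[[0.01, 0, -0.008], [0, 0, 0], [0, 0, 0], [0, 0, 0]], grip=[0, 0, 0, 0])

```text
t: 3.35
eef_pos: [0.5758, 0.0174, 0.2556]
tool_rot: [0.523, 0.476, 0.523, -0.476]
contact_force: [0.1, 0.2, -0.1]
gripper_width: 0.997
```

```bash
python3 - <<'E'
from h import *
go([.5757,.022,.191])
a=eyes.read_camera("scene")[...,::-1].copy()
o=status.get_obs(); tip=o["eef_pos"]+[0,0,-.015]
y=R.from_quat(o["tool_rot"],scalar_first=True).apply([0,1,0])
print(proj("scene",[tip,tip+.0425*y,tip-.0425*y,[.5757,.022,.21],[.5757,.022,.168]]))
cv2.imwrite("pics/c3.png",cv2.resize(a[150:270,210:370],None,fx=4,fy=4,interpolation=2))
E
```

```text
t 3.35 pos [0.5758 0.0174 0.2556] cm now-frame [ 6.46  0.04 -0.46] turned-frame [ 6.46  0.03 -0.46] turn [-0.009 -0.     0.001] w 0.996644189173456 F [ 0.1  0.2 -0.1]
[[269.58816942 186.10498325]
 [264.39489761 193.8194515 ]
 [274.48269096 178.84599932]
 [272.21591962 197.23707465]
 [273.13312168 211.68280695]]
```

View pics/c3.png

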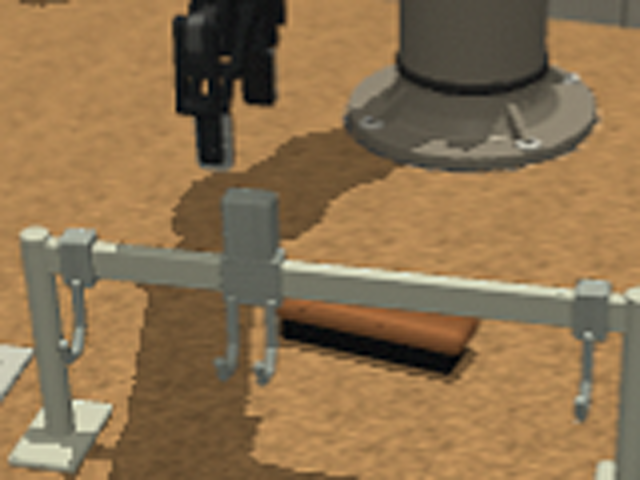

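Fingertip at crop (215,165), in line with the grip block at (250,225). I'm centred to well within the opening, so I'll descend.

Emit:
apply_moves(travel=[[2.0, 0, -0.3], [2.0, 0, -0.2], [2.0, 0, 0], [0.6, 0, 0], [0, 0, 0], [0, 0, 0]], turn=[[-0.009, 0, 0], [0, 0, 0], [0, 0, 0], [0, 0, 0], [0, 0, 0], [0, 0, 0]], grip=[0, 0, 0, 0, 0, 0], newtons=30)

```text
t: 3.9
eef_pos: [0.5752, 0.0132, 0.1901]
tool_rot: [0.524, 0.476, 0.521, -0.477]
contact_force: [-0.4, 0.2, -0.0]
gripper_width: 1.0
```

```bash
python3 - <<'E'
from h import *
go([.5757,.022,.191])
a=eyes.read_camera("scene")[...,::-1].copy()
cv2.imwrite("pics/c4.png",cv2.resize(a[150:270,210:370],None,fx=4,fy=4,interpolation=2))
E
```

```text
t 3.9 pos [0.5752 0.0132 0.1901] cm now-frame [-0.09  0.13 -0.87] turned-frame [-0.09  0.14 -0.87] turn [-0.011  0.005 -0.002] w 1.0002644927840838 F [-0.4  0.2 -0. ]
```

View pics/c4.png

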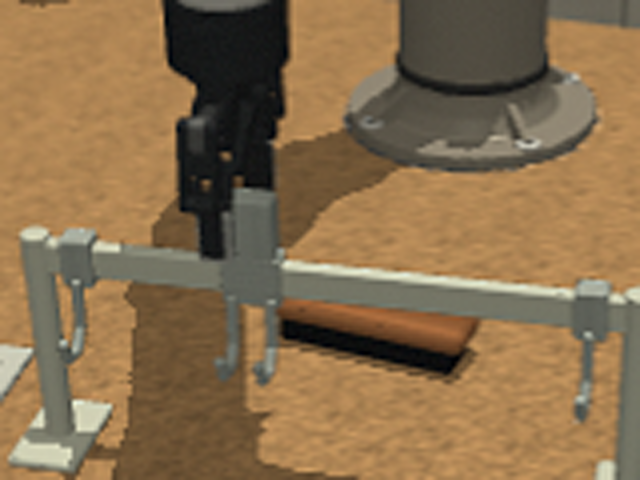

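The front finger, at crop (215,225), covers the grip's left edge, so it is properly in front. The jaws straddle the grip and sit about 9 mm short in y. I'll correct and close.

Emit:
apply_moves(travel=[[0, 0.2, -0.9], [0, 0, -0.2], [0, 0, 0], [0, 0, 0], [0, 0, 0], [0, 0, 0], [0, 0, 0], [0, 0, 0]], turn=[[-0.01, 0.005, 0], [0, 0, 0], [0, 0, 0], [0, 0, 0], [0, 0, 0], [0, 0, 0], [0, 0, 0], [0, 0, 0]], grip=[0, 0, 0.3, 0.5, 0.6, 0.65, 0.7, 0.7])

```text
t: 4.62
eef_pos: [0.5791, 0.026, 0.1953]
tool_rot: [0.527, 0.477, 0.523, -0.471]
contact_force: [0.7, -0.1, -0.1]
gripper_width: 0.3
```

Emit:
apply_moves(travel=[[0, 0, 0], [0, 0, 0], [0, 0, 0], [0, 0, 0]], turn=[[0, 0, 0], [0, 0, 0], [0, 0, 0], [0, 0, 0]], grip=[0.8, 0.9, 1, 1])

```text
t: 4.95
eef_pos: [0.5766, 0.0257, 0.1953]
tool_rot: [0.526, 0.475, 0.524, -0.473]
contact_force: [-0.4, 0.3, 0.9]
gripper_width: 0.23
```

```bash
python3 -c "
from h import *
go([.5757,.022,.191])"
```

```text
t 4.95 pos [0.5766 0.0257 0.1953] cm now-frame [ 0.43 -0.13  0.36] turned-frame [ 0.43 -0.12  0.36] turn [-0.     0.    -0.005] w 0.2304380351880184 F [-0.4  0.3  0.9]
```

Gripped: width 0.23, about 20 mm, which matches the block. Now slide.

Emit:
apply_moves(travel=[[0, 0, -1.5], [0, 0, -2.0], [0, 0, -2.0], [0, 0, -2.0], [0, 0, -2.0], [0, 0, -2.0]], turn=[[0, 0, 0], [0, 0, 0], [0, 0, 0], [0, 0, 0], [0, 0, 0], [0, 0, 0]], grip=[1, 1, 1, 1, 1, 1])

```text
t: 5.45
eef_pos: [0.566, 0.13, 0.1953]
tool_rot: [0.526, 0.474, 0.518, -0.48]
contact_force: [-1.0, -3.7, 4.3]
gripper_width: 0.233
```

```bash
python3 -c "
from h import *
u=np.array([-.102,.995,0]); m=np.array([.5706,.072,0])
P=m+u*.139; P[2]=.195
go(P)"
```

```text
t 5.45 pos [0.566  0.13   0.1953] cm now-frame [-0.08 -0.23 -8.09] turned-frame [ 0.03 -0.13 -8.09] turn [-0.012  0.014 -0.001] w 0.2326220830073105 F [-1.  -3.7  4.3]
```

Emit:
apply_moves(travel=[[0, 0, -2.0], [0, 0, -2.0], [0, 0, -1.5], [0, 0, -1.0], [0, 0, -0.6], [0, 0, -0.4]], turn=[[-0.01, 0.01, 0], [0, 0, 0], [0, 0, 0], [0, 0, 0], [0, 0, 0], [0, 0, 0]], grip=[1, 1, 1, 1, 1, 1])

```text
t: 5.95
eef_pos: [0.5581, 0.2085, 0.1953]
tool_rot: [0.527, 0.472, 0.523, -0.475]
contact_force: [-1.8, -2.6, 3.3]
gripper_width: 0.23
```

```bash
python3 -c "
from h import *
u=np.array([-.102,.995,0]); m=np.array([.5706,.072,0])
P=m+u*.139; P[2]=.195
go(P)"
```

```text
t 5.95 pos [0.5581 0.2085 0.1953] cm now-frame [ 0.03 -0.15 -0.2 ] turned-frame [ 0.03 -0.15 -0.2 ] turn [-0.     0.006 -0.001] w 0.22975261135548788 F [-1.8 -2.6  3.3]
```

Emit:
apply_moves(travel=[[0, 0, -0.3], [0, 0, -0.3], [0, 0, -0.3]], turn=[[0, 0, 0], [0, 0, 0], [0, 0, 0]], grip=[1, 1, 1])

```text
t: 6.2
eef_pos: [0.5575, 0.2144, 0.1952]
tool_rot: [0.527, 0.472, 0.522, -0.477]
contact_force: [-2.7, -13.7, 9.5]
gripper_width: 0.233
```

Force is rising at the stop. I'll push a little more to confirm.

Emit:
apply_moves(travel=[[0, 0, -0.3], [0, 0, -0.3]], turn=[[0, 0, 0], [0, 0, 0]], grip=[1, 1])

```text
t: 6.37
eef_pos: [0.5575, 0.2143, 0.1952]
tool_rot: [0.528, 0.47, 0.519, -0.481]
contact_force: [-2.7, -8.9, 6.5]
gripper_width: 0.232
```

```bash
python3 - <<'E'
from h import *
go([.5564,.2103,.195])
a=eyes.read_camera("scene")[...,::-1].copy()
cv2.imwrite("pics/c5.png",cv2.resize(a[150:270,280:440],None,fx=5,fy=5,interpolation=2))
E
```

```text
t 6.3667 pos [0.5575 0.2143 0.1952] cm now-frame [ 0.03 -0.15  0.39] turned-frame [ 0.02 -0.15  0.39] turn [-0.007  0.019  0.003] w 0.23238743094141814 F [-2.7 -8.9  6.5]
```

View pics/c5.png

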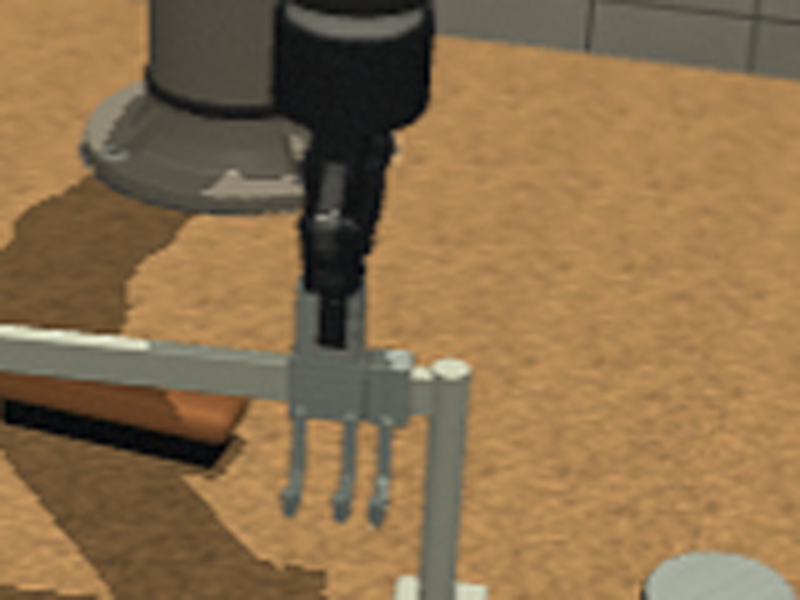

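The saddle, at (328,385) in the crop, sits against the end hanger at (390,390) with no gap, and the tool has stalled. Release and rise straight up.

Emit:
apply_moves(travel=[[0, 0, -0.1], [0, 0, 0], [0, 0, 0], [0, 0, 0], [0, 0, 0], [0, 0, 0]], turn=[[0, 0, 0], [0, 0, 0], [0, 0, 0], [0, 0, 0], [0, 0, 0], [0, 0, 0]], grip=[0.6, 0.3, 0.2, 0.1, 0, 0])

```text
t: 6.92
eef_pos: [0.5577, 0.2155, 0.1943]
tool_rot: [0.527, 0.471, 0.519, -0.481]
contact_force: [0.5, -0.2, -0.2]
gripper_width: 0.997
```

Emit:
apply_moves(travel=[[-1.5, 0, 0], [-2.5, 0, 0], [-3, 0, 0], [-3, 0, 0], [-2, 0, 0], [0, 0, 0], [0, 0, 0]], turn=[[0, 0, 0], [0, 0, 0], [0, 0, 0], [0, 0, 0], [0, 0, 0], [0, 0, 0], [0, 0, 0]], grip=[0, 0, 0, 0, 0, 0, 0])

```text
t: 7.5
eef_pos: [0.5565, 0.2187, 0.3174]
tool_rot: [0.526, 0.469, 0.521, -0.481]
contact_force: [-0.6, -0.6, -1.3]
gripper_width: 1.0
```

```bash
python3 - <<'E'
from h import *
go([.5564,.2103,.195])
a=eyes.read_camera("scene")[...,::-1].copy()
cv2.imwrite("pics/c6.png",cv2.resize(a[180:330,300:500],None,fx=4,fy=4,interpolation=2))
for d in eyes.masks_of("tin_center","scene"): print(d["rect"])
E
```

```text
t 7.5 pos [0.5565 0.2187 0.3174] cm now-frame [1.225e+01 1.000e-02 6.400e-01] turned-frame [12.24 -0.09  0.83] turn [-0.005  0.016  0.008] w 1.000011936854579 F [-0.6 -0.6 -1.3]
[458.5, 257.3, 508.2, 310.5]
[408.0, 259.5, 440.9, 295.0]
[406.0, 296.2, 431.8, 331.6]
```

View pics/c6.png

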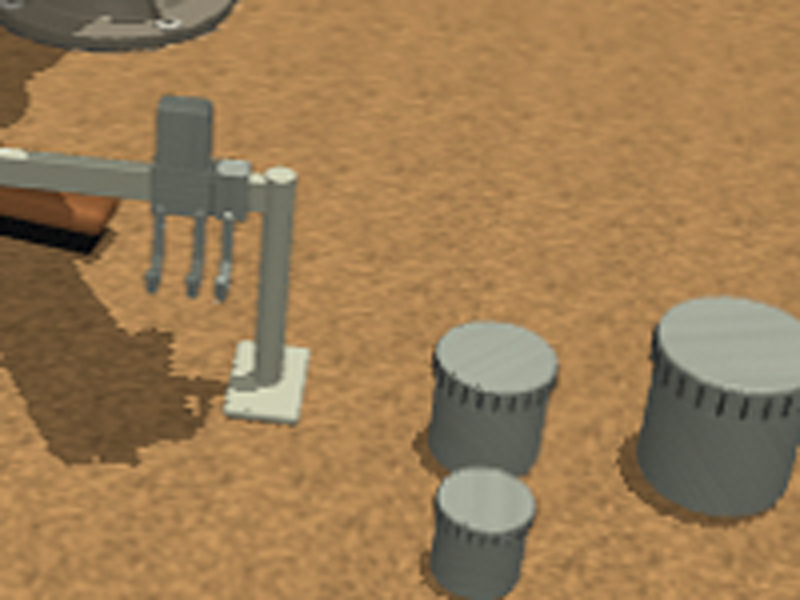

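The hanger, at (183,160) in the crop, rests flush against the end hanger at (233,190). The tins haven't moved and the gripper is clear, so I'll hand in.

```bash
python3 -c "
from station import bot; print(bot.hand_in())"
```

```text
the job is handed in; nothing more can be done
None
```

The two-pronged hanger is at the tin's end of the rail, against the small fixed hanger there. I let go of it and handed the job in at about 7.6 s.

- **Which end:** All three tins stand at the rail's +y end. The middle-sized one measured about 0.35 m from the rail's middle, which fits the 340 mm given.
- **Fully home:** While sliding, the tool stalled at the stop. The force along the bar rose from about 3 N to a reading of 13.7 N, and two more small pushes moved it no further. The camera close-ups before and after release show no visible gap.
- **Tool position at the stop:** It stopped 4 mm past where I had worked out the stop to be. I put that down to gripping the block slightly off-centre.
- **After release:** The gripper was open and about 12 cm above where it let go, with no significant force reading. The tins were in the same place in the image to within the detector's few-pixel error.

No check failed.

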